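Shut the storage box and set its slide bolt

ROBOT

A 7-joint arm with a two-finger parallel gripper is mounted at the origin on the work surface. World frame = base frame: x ahead of the robot, y to its left, z up, the work surface at z = 0. Lengths are in m, angles in rad, forces in N, time in s.
With the tool pointing down it reaches from about 0.4 to 0.85 m from the base axis. Payload 4.5 kg.
Tool frame: the origin (TCP) lies midway between the tips of the shut fingers; the grasp point (between the pads) lies 19 mm behind it; z points along the fingers, y is the line along which they close (so a half turn about z gives the same grasp; the last joint's range is limited). The gripper opens to 88 mm and grips with 3 to 60 N. Pads are 18 mm wide; open, the fingers measure 123 mm over their backs; the gripper's body (75 mm by 187 mm) begins 45 mm behind the grasp point.
Start: joints at [1.316, 0.689, -0.195, 1.565, 0.157, 0.902, -0.215], TCP at [0.178, -0.599, 0.239] pointing down, gripper open.
Joint ranges: [-3.01, 3.01], [-0.46, 2.08], [-1.47, 1.51], [0.13, 2.56], [-1, 4.14], [0.04, 2.09], [-2.66, 2.66]. Speed limits (rad/s): [2.57, 2.57, 3.14, 3.14, 3.14, 3.14, 3.14].

INTERFACE

Orientations are given as a unit quaternion [x, y, z, w].
In Python, from plant import r gives the robot as it stands.
- The arm moves only by the tool carry_out, never from a script. Its argument "plan" is a list of rows, each an object with "rot": the turn, a rotation vector about the tool's x, y, z in rad, a list of three; "xyz": the shift along the tool's x, y, z in m, a list of three; "grip": the closure in counts, from 0 (fully open) to 255 (shut). In form: [{"rot": [wx, wy, wz], "xyz": [dx, dy, dz], "grip": grip}, ...]. A call has 1 to 8 rows; each row is the pose to reach, as a shift and turn from the pose commanded when the call began, along the tool's axes at that moment; what a row does not reach only later rows make up. A row lasts 1/12 s, in which the tool goes at most 41.7 mm and 7.16 degrees, less where a joint would pass 70% of its speed; a pose out of reach is approached as far as the arm can. A call with a gripper value outside its range is refused whole. The fingers move at their own pace and stop on an object; "squeeze" is the grip in N (left out, the last holds). Time passes only in rows, so rows that repeat a pose let the fingers close. It gives the time, the measured TCP pose, the force, the opening and the grip force at its end, in the units of the state.
- r.get_state(): the state, without advancing time (a new reading comes with each control period).
- r.snapshot(name): name is "scene" or "top" or "wrist"; returns the picture (420x560x3 uint8, red, green, blue); there is no depth.
- r.camera_params(name): a dict with "fx", "fy", "cx", "cy" (pixels), "position" and "attitude" of the camera in the world; the wrist camera has in their place "hand_eye" (4x4, takes a point from camera to tool coordinates, whose origin is the TCP and whose axes are the flange's). Camera axes: x right, y down, z forward; pixel columns grow to the right and rows downward; lengths in m; the calibration is good to about 2 mm. A picture is of the moment at which its call begins: read the wrist's pose just before it. camera_params takes no time and is no camera call.
- r.finish_job(): hands the job in; it is judged then, once.
The state is a dict: "clock": time; "q": joint angles; "qd": joint speeds; "joint_torque": joint torques, N m; "tool_pos": TCP position; "eef_rot": TCP orientation; "contact_force": force on the tool from outside, world axes, zero at the start; "moment": the same for the moment, N m; "opening": opening from 0.0 (shut) to 1.0 (fully open); "finger_force": force on a finger pad.
Only numpy, scipy, OpenCV 4.12 (cv2) and the standard library are available. Lean on these libraries where they do the work, as an engineer would, in place of code of your own. Each camera call takes 0.05 s, during which the arm holds its last target. There are 200 camera calls.

TASK

Shut the grey storage box's flip-top lid fully, then bolt it: with the lid down, lift the black bolt knob so that its cross bar comes out of the notch it sits in, carry it past the middle notch and let it drop fully into the notch nearest the lid. Leave the lid shut, let go of the knob, and leave the things around the box where they are.

Things in the scene. Friction and masses are not known exactly. Their poses are not given: they have to be found in the camera images.
- storage_box: grey plastic storage box, fixed to the step, 240 (x) x 200 (y) x 100 high. Origin at the centre of its underside, z up, x from the bolt end towards the lid's hinge. The front 90 (x -120 to -30) is a fixed deck, top at z 100, carrying the bolt; behind it is the opening with the lid. Two steel rails along x on the deck (centred y -24 and +24, 9 wide, 78 long, x -115.5 to -37.5) stand up to z 118 and have three notches each, 11 wide, 10 deep, 20 apart.
- lid_hinge (a point): the lid's hinge line, middle of its length, at (118, 0, 92) in the box's frame; the line runs along the box's y
- lid_edge (a point): middle of the lid's free edge, on its upper face; the lid is a plate 145 from hinge line to free edge, 196 wide, 8 thick, its lower face passing through the hinge line. Turns with the lid; shut, the upper face is level at z 100 in the box's frame, flush with the deck
- box_lid (a joint): lid angle, rad: 0 shut, grows as it opens. Starts half open at 0.45 to 0.95. The stiff hinge (about 0.2 N m of friction) holds the lid where it is left; it can be pushed shut from above with 2 to 4 N near the free edge and stops on the box
- notch1 (a point): notch farthest from the lid (bolt drawn back), where the bar starts: centre of the bar when seated, midway between the rails, at (-95, 0, 112) in the box's frame
- notch2 (a point): middle notch, same meaning, at (-75, 0, 112)
- notch3 (a point): notch nearest the lid (bolted), same meaning, at (-55, 0, 112). The rails carry on beyond it, so there is no end stop at this notch
- knob_top (a point): centre of the top face of the bolt knob: black upright cylinder, 24 diameter, 36 tall, on a steel cross bar 6 thick and 70 long (along the box's y, lying across both rails). The top is 48 above the bar's centre, so at z 160 in the box's frame when seated; the grip part is z 124 to 160. It cannot turn or tilt or come off
- bolt (a joint): travel of the bolt and knob along the box's x, m: 0 with the bar centred in notch1, 0.020 in notch2, 0.040 in notch3; runs from -0.004 to 0.050. A flat steel tongue 18 wide and 5 thick goes with the knob, reaching 53 ahead of it, 3 above the deck; bolted, it lies over the lid and holds it shut, so with the bolt forward the lid cannot close. About 1 N of friction
- bolt_knob (a joint): lift of the knob, m: 0 fully down in a notch, to 0.018 at the most; above 0.009 the bar clears the rails. A light spring and its weight (2 to 3 N in all) pull it down; over a tooth it rests about 0.009 high
- jar: closed round glass specimen jar, 72 diameter, 90 high; a bystander, loose on the step; origin at the centre of its underside
- shrimp_cave: brown ceramic shrimp cave, an arch on a flat base, 80 x 62 x 41 high; a bystander, loose on the step; origin at the centre of its underside
- tweezer: stainless steel planting tweezer lying flat, 245 long, 8 high; its long axis is x; a bystander, loose on the step; origin at the centre of its underside
- suction_cup: blue suction cup, 44 diameter, 25 high; a bystander, loose on the step; origin at the centre of its underside
- airstone: black block airstone, 50 x 22 x 20 high, with a 14 long nipple; a bystander, loose on the step; origin at the centre of its underside
- dish: small white ceramic feeding dish, 60 diameter, 18 high; a bystander, loose on the step; origin at the centre of its underside
- food_tub: amber tub with white cap, 48 diameter, 65 high; a bystander, loose on the step; origin at the centre of its underside

How it is judged:
On the way, in this order (a step that is already met when the one before it is completed fails the run):
1. the lid is shut while the knob still sits in its first notch (value of joint box_lid below 0.04 rad and value of joint bolt below 0.006 m and value of joint bolt_knob below 0.004 m), for 0.2 s.
2. with the lid down, the knob is lifted so that its bar clears the rails (value of joint bolt_knob above 0.0085 m and value of joint box_lid below 0.06 rad), for 0.05 s.
At the end, for the whole second after the job is handed in: lid shut (within 0.04 rad), knob's bar fully down (within 3 mm) in the notch nearest the lid (bolt travel 36 to 44 mm), at rest (value of joint box_lid below 0.04 rad and value of joint bolt between 0.036 and 0.044 m and value of joint bolt_knob below 0.003 m and velocity of joint bolt between -0.01 and 0.01 m/s and velocity of joint bolt_knob between -0.01 and 0.01 m/s); the robot touches nothing.
It fails at once if a thing standing around the box is moved more than 30 mm (distance of any of jar, shrimp_cave, tweezer, suction_cup, airstone, dish, food_tub from where it was at the start of the episode above 0.03 m).
It also fails if it takes over 45 s, if anything falls off the work surface, if the arm or the gripper's body presses on something with over 40 N, if the wrist force passes 120 N, or if a joint passes its speed limit or range.

## Working session

There is one attempt and no reset: what is moved stays moved. The work goes in short steps, Python scripts to look and compute and a tool call to move; the robot and the scene stay as the last step left them, time stands still between calls to the robot, and variables do not carry over. Pictures are saved under pics/ and viewed, at most 10 in all, crops included, and the job is handed in when it is done.

Besides the shell and the picture viewer there is one more tool, called after "Emit:" as a command line: name --argument value ..., lists and objects as JSON in quotes. carry_out: Moves the arm, as the interface text tells. Its arguments: {"type":"object","properties":{"plan":{"type":"array"},"squeeze":{"type":"number"}},"required":["plan"]}

```bash
mkdir -p pics; ls; python3 - <<'E'
from plant import r
import cv2
print(r.get_state())
for n in("scene","top"):
    cv2.imwrite(f"pics/{n}0.png",r.snapshot(n)[:,:,::-1]); print(n,r.camera_params(n))
print(r.camera_params("wrist"))
E
```

```text
pics
{'clock': 0.0, 'q': array([ 1.31578265,  0.68999106, -0.19450404,  1.56632352,  0.15732886,
        0.90248854, -0.21507432]), 'qd': array([ 0.00135853,  0.00012949,  0.00024829, -0.00069347, -0.00086546,
       -0.00150154,  0.00188955]), 'joint_torque': array([-5.60517503e-05, -5.27554643e+01, -1.26687616e+00, -1.53424072e+01,
       -5.26541204e-02,  6.41827777e-03,  1.49505950e-04]), 'tool_pos': array([ 0.17777429, -0.59853772,  0.23791083]), 'eef_rot': array([ 9.89582554e-01,  1.43963691e-01, -2.08180137e-04, -8.84116214e-04]), 'contact_force': array([ 0.41328528, -0.02860574,  0.22733948]), 'moment': array([-0.00497922,  0.0661164 , -0.03028802]), 'finger_force': 0.0, 'opening': 0.9991022453896911}
scene {'fx': 494.7853337189985, 'fy': 494.7853337189985, 'cx': 272.53532032531297, 'cy': 208.31174337335693, 'position': array([1.33752707, 0.04610976, 0.87998427]), 'attitude': array([ 0.65506511,  0.65576532, -0.26065623, -0.27003679])}
top {'fx': 406.77463763092254, 'fy': 406.77463763092254, 'cx': 286.5974371896501, 'cy': 198.18790831383168, 'position': array([0.4824595 , 0.05792749, 0.83159079]), 'attitude': array([-0.69938456,  0.71181191, -0.04673231,  0.04473405])}
{'fx': 311.7822642536814, 'fy': 311.7822642536814, 'cx': 280.29366658521315, 'cy': 207.00524251928584, 'hand_eye': array([[-1.53878860e-04, -9.56863432e-01, -2.90538033e-01,
         7.47297602e-02],
       [ 9.99999385e-01,  1.71881066e-04, -1.09571015e-03,
         6.28099751e-04],
       [ 1.09838296e-03, -2.90538023e-01,  9.56862817e-01,
        -1.46520054e-01],
       [ 0.00000000e+00,  0.00000000e+00,  0.00000000e+00,
         1.00000000e+00]])}
```

View pics/scene0.png

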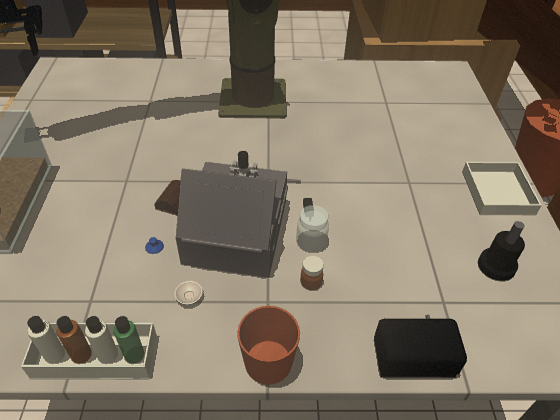

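View pics/top0.png

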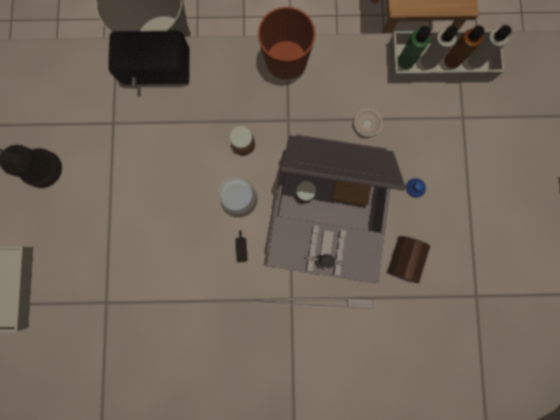

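```bash
python3 - <<'E'
import cv2
a=cv2.imread("pics/top0.png")[125:295,255:425]; b=cv2.imread("pics/scene0.png")[145:280,160:300]
a=cv2.convertScaleAbs(a,alpha=1.8)
cv2.imwrite("pics/c1.png",cv2.resize(a,None,fx=3.5,fy=3.5,interpolation=cv2.INTER_CUBIC))
cv2.imwrite("pics/c2.png",cv2.resize(b,None,fx=4,fy=4,interpolation=cv2.INTER_CUBIC))
E
```

```text
(no output)
```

View pics/c1.png

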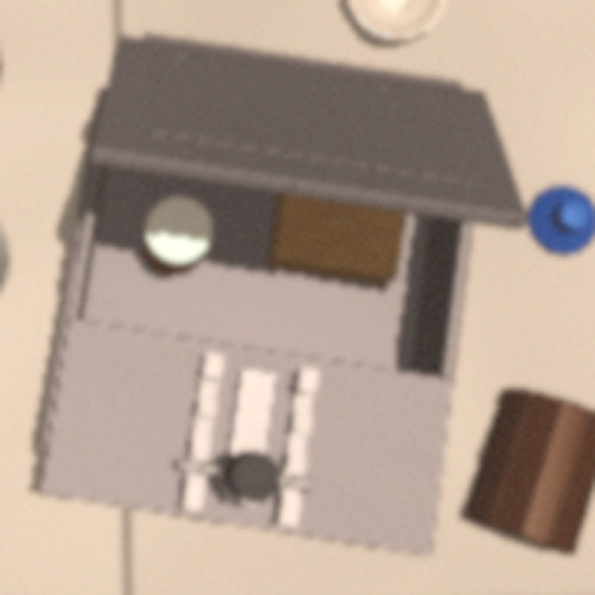

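View pics/c2.png

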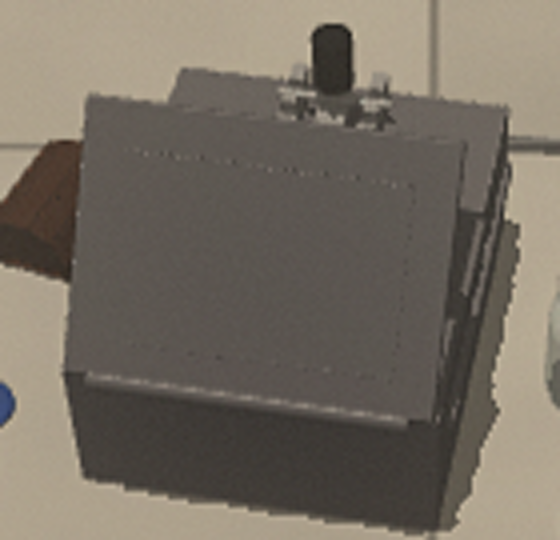

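```bash
cat > h.py <<'E'
import numpy as np
from plant import r
from scipy.spatial.transform import Rotation as R
def ray(n,uv,st=None):
    c=r.camera_params(n); d=np.array([(uv[0]-c['cx'])/c['fx'],(uv[1]-c['cy'])/c['fy'],1])
    if n=='wrist':
        T=np.eye(4); T[:3,:3]=R.from_quat(st['eef_rot']).as_matrix(); T[:3,3]=st['tool_pos']; T=T@c['hand_eye']
        return T[:3,3],T[:3,:3]@d
    return np.array(c['position']),R.from_quat(c['attitude']).as_matrix()@d
def plane(n,uv,z,st=None):
    o,d=ray(n,uv,st); return o+d*(z-o[2])/d[2]
def tri(a,b):
    A=[];y=[]
    for o,d in(a,b):
        d=d/np.linalg.norm(d);P=np.eye(3)-np.outer(d,d);A.append(P);y.append(P@o)
    s=np.linalg.lstsq(np.vstack(A),np.hstack(y),rcond=None)[0]
    return s,[np.linalg.norm(P@s-q) for P,q in zip(A,y)]
E
python3 - <<'E'
from h import *
np.set_printoptions(precision=4,suppress=True)
T=lambda x,y:ray('top',(x/3.5+255,y/3.5+125)); S=lambda x,y:ray('scene',(x/4+160,y/4+145))
for n,t,s in[('knob',(253,475),(332,30)),('deckR',(432,552),(182,68)),('deckL',(36,490),(508,107)),('lidR',(525,213),(88,97)),('lidL',(95,150),(464,143))]:
    print(n,*tri(T(*t),S(*s)))
E
```

```text
knob [ 0.4658 -0.0087  0.1613] [np.float64(0.0004924008691819892), np.float64(0.0004924008691820323)]
deckR [ 0.4241 -0.1038  0.0968] [np.float64(0.0014381029466933037), np.float64(0.0014381029466933467)]
deckL [0.4586 0.0945 0.0975] [np.float64(0.0005857968918826778), np.float64(0.0005857968918827543)]
lidR [ 0.5794 -0.1273  0.2101] [np.float64(0.0007856196777303186), np.float64(0.000785619677730353)]
lidL [0.6113 0.063  0.2092] [np.float64(0.0014658338816336408), np.float64(0.0014658338816338173)]
```

The two views agree. The box sits at about (0.560, -0.025), yawed -9.9°, with the deck at z≈0.098, so the step is at z≈0. The knob top is at (0.466, -0.009, 0.161), as predicted. The lid edge is at z≈0.21, which makes the lid angle about 0.9.

Next I turn the tool to line up with the box, rise, and head over.

Emit:
carry_out --plan '[{"rot": [0, 0, 0.12], "xyz": [0.01, -0.01, -0.035], "grip": 255}, {"rot": [0, 0, 0.23], "xyz": [0.03, -0.02, -0.06], "grip": 255}, {"rot": [0, 0, 0.35], "xyz": [0.06, -0.04, -0.06], "grip": 255}, {"rot": [0, 0, 0.461], "xyz": [0.09, -0.06, -0.06], "grip": 255}, {"rot": [0, 0, 0.461], "xyz": [0.12, -0.085, -0.06], "grip": 255}, {"rot": [0, 0, 0.461], "xyz": [0.15, -0.11, -0.06], "grip": 255}, {"rot": [0, 0, 0.461], "xyz": [0.18, -0.13, -0.06], "grip": 255}, {"rot": [0, 0, 0.461], "xyz": [0.21, -0.15, -0.06], "grip": 255}]' --squeeze 15

```text
clock: 0.77
tool_pos: [0.3371, -0.3936, 0.2986]
eef_rot: [0.996, -0.086, -0.0, -0.0]
contact_force: [0.3, 0.4, -0.5]
opening: 0.422
finger_force: 0.0
```

Emit:
carry_out --plan '[{"rot": [0, 0, 0], "xyz": [0.018, -0.034, 0], "grip": 255}, {"rot": [0, 0, 0], "xyz": [0.036, -0.068, 0], "grip": 255}, {"rot": [0, 0, 0], "xyz": [0.054, -0.102, 0], "grip": 255}, {"rot": [0, 0, 0], "xyz": [0.072, -0.136, 0], "grip": 255}, {"rot": [0, 0, 0], "xyz": [0.09, -0.17, 0], "grip": 255}, {"rot": [0, 0, 0], "xyz": [0.108, -0.204, 0], "grip": 255}, {"rot": [0, 0, 0], "xyz": [0.126, -0.238, 0], "grip": 255}, {"rot": [0, 0, 0], "xyz": [0.144, -0.272, 0], "grip": 255}]'

```text
clock: 1.43
tool_pos: [0.5257, -0.1505, 0.2985]
eef_rot: [0.996, -0.086, -0.0, 0.0]
contact_force: [0.1, -1.0, 0.5]
opening: 0.005
finger_force: 0.0
```

Emit:
carry_out --plan '[{"rot": [0, 0, 0], "xyz": [0.017, -0.032, 0], "grip": 255}, {"rot": [0, 0, 0], "xyz": [0.034, -0.065, 0], "grip": 255}, {"rot": [0, 0, 0], "xyz": [0.051, -0.097, 0], "grip": 255}, {"rot": [0, 0, 0], "xyz": [0.068, -0.129, 0], "grip": 255}, {"rot": [0, 0, 0], "xyz": [0.068, -0.129, 0.03], "grip": 255}, {"rot": [0, 0, 0], "xyz": [0.068, -0.129, 0.05], "grip": 255}, {"rot": [0, 0, 0], "xyz": [0.068, -0.129, 0.07], "grip": 255}, {"rot": [0, 0, 0], "xyz": [0.068, -0.129, 0.08], "grip": 255}]'

```text
clock: 2.1
tool_pos: [0.6124, -0.0365, 0.2157]
eef_rot: [0.996, -0.086, -0.002, 0.0]
contact_force: [-0.6, -0.2, -0.9]
opening: 0.002
finger_force: 0.0
```

Emit:
carry_out --plan '[{"rot": [0, 0, 0], "xyz": [0, 0, 0.02], "grip": 255}, {"rot": [0, 0, 0], "xyz": [0, 0, 0.033], "grip": 255}, {"rot": [0, 0, 0], "xyz": [-0.008, 0, 0.04], "grip": 255}, {"rot": [0, 0, 0], "xyz": [-0.015, 0, 0.047], "grip": 255}, {"rot": [0, 0, 0], "xyz": [-0.022, 0, 0.055], "grip": 255}, {"rot": [0, 0, 0], "xyz": [-0.029, 0, 0.064], "grip": 255}, {"rot": [0, 0, 0], "xyz": [-0.034, 0, 0.074], "grip": 255}, {"rot": [0, 0, 0], "xyz": [-0.039, 0, 0.084], "grip": 255}]'

```text
clock: 2.77
tool_pos: [0.5763, -0.0303, 0.1349]
eef_rot: [0.996, -0.086, 0.001, -0.0]
contact_force: [1.1, -0.1, 0.6]
opening: 0.003
finger_force: 0.5
```

Emit:
carry_out --plan '[{"rot": [0, 0, 0], "xyz": [-0.002, 0, 0.006], "grip": 255}, {"rot": [0, 0, 0], "xyz": [-0.004, 0, 0.012], "grip": 255}, {"rot": [0, 0, 0], "xyz": [-0.005, 0, 0.018], "grip": 255}, {"rot": [0, 0, 0], "xyz": [-0.006, 0, 0.023], "grip": 255}, {"rot": [0, 0, 0], "xyz": [-0.006, 0, 0.026], "grip": 255}]'

```text
clock: 3.18
tool_pos: [0.5696, -0.0291, 0.1082]
eef_rot: [0.996, -0.086, -0.0, 0.0]
contact_force: [-0.8, -0.1, 1.0]
opening: 0.006
finger_force: 0.4
```

Emit:
carry_out --plan '[{"rot": [0, 0, 0], "xyz": [0, 0, 0.003], "grip": 255}, {"rot": [0, 0, 0], "xyz": [0, 0, 0.006], "grip": 255}, {"rot": [0, 0, 0], "xyz": [0, 0, 0.008], "grip": 255}, {"rot": [0, 0, 0], "xyz": [0, 0, 0.008], "grip": 255}]'

```text
clock: 3.52
tool_pos: [0.5699, -0.0291, 0.1006]
eef_rot: [0.996, -0.086, 0.0, 0.0]
contact_force: [0.0, -0.1, -0.3]
opening: 0.006
finger_force: 0.0
```

Emit:
carry_out --plan '[{"rot": [0, 0, 0], "xyz": [0, 0, 0.001], "grip": 255}, {"rot": [0, 0, 0], "xyz": [0, 0, 0.002], "grip": 255}, {"rot": [0, 0, 0], "xyz": [0, 0, 0.002], "grip": 255}]'

```text
clock: 3.77
tool_pos: [0.5702, -0.0291, 0.1004]
eef_rot: [0.996, -0.086, 0.001, 0.0]
contact_force: [-2.9, 0.8, 13.4]
opening: 0.005
finger_force: 6.9
```

```bash
python3 - <<'E'
from h import *
import cv2
print(r.get_state()['contact_force'],r.get_state()['tool_pos'])
a=r.snapshot("scene")[:,:,::-1];cv2.imwrite("pics/s1.png",cv2.resize(a[100:280,130:330],None,fx=3,fy=3,interpolation=cv2.INTER_CUBIC))
E
```

```text
[-2.89490416  0.81274957 13.39459736] [ 0.57018684 -0.02910753  0.10035025]
```

View pics/s1.png

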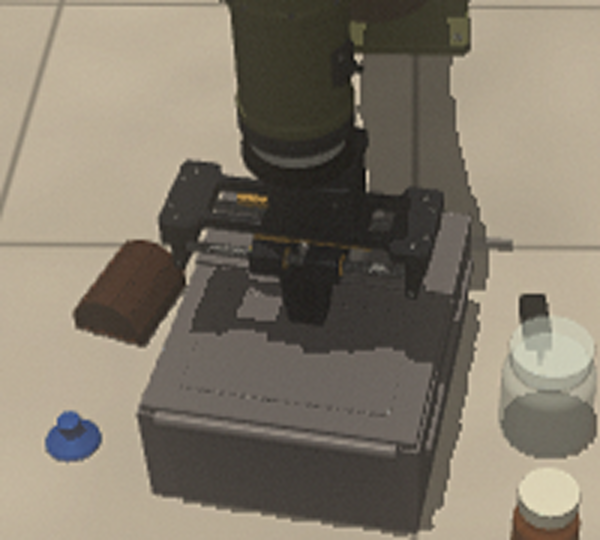

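The lid is down flat on its stop (13 N at z=0.100) and the surroundings are undisturbed. Next I rise, open, and go above the knob.

Emit:
carry_out --plan '[{"rot": [0, 0, 0], "xyz": [0, 0, -0.03], "grip": 255}, {"rot": [0, 0, 0], "xyz": [0, 0, -0.07], "grip": 255}, {"rot": [0, 0, 0], "xyz": [0, 0, -0.1], "grip": 100}, {"rot": [0, 0, 0], "xyz": [-0.03, 0, -0.12], "grip": 50}, {"rot": [0, 0, 0], "xyz": [-0.06, -0.002, -0.12], "grip": 50}, {"rot": [0, 0, 0], "xyz": [-0.09, -0.002, -0.12], "grip": 50}, {"rot": [0, 0, 0], "xyz": [-0.106, -0.002, -0.12], "grip": 50}, {"rot": [0, 0, 0], "xyz": [-0.106, -0.002, -0.12], "grip": 50}]'

```text
clock: 4.48
tool_pos: [0.4618, -0.0086, 0.219]
eef_rot: [0.996, -0.085, -0.002, 0.0]
contact_force: [-0.4, -0.5, 0.0]
opening: 0.432
finger_force: 0.0
```

```bash
python3 - <<'E'
from h import *
import cv2
st=r.get_state();print(st['tool_pos'],st['opening'])
a=r.snapshot("wrist")[:,:,::-1];cv2.imwrite("pics/w1.png",a)
for n in("scene",):cv2.imwrite("pics/s2.png",r.snapshot(n)[:,:,::-1])
# predicted pixel of knob top
c=r.camera_params('wrist');T=np.eye(4);T[:3,:3]=R.from_quat(st['eef_rot']).as_matrix();T[:3,3]=st['tool_pos'];T=T@c['hand_eye']
for P in([.4658,-.0087,.16],[.4658,-.0087,.124]):
    p=np.linalg.inv(T)@np.r_[P,1];print(p[0]/p[2]*c['fx']+c['cx'],p[1]/p[2]*c['fy']+c['cy'],p[2])
E
```

```text
[ 0.46175536 -0.008582    0.2189749 ] 0.43225611162220223
278.68854235884766 218.44034949099753 0.21719449155427262
278.9035868055318 203.74262093991095 0.2515989340591389
```

View pics/w1.png

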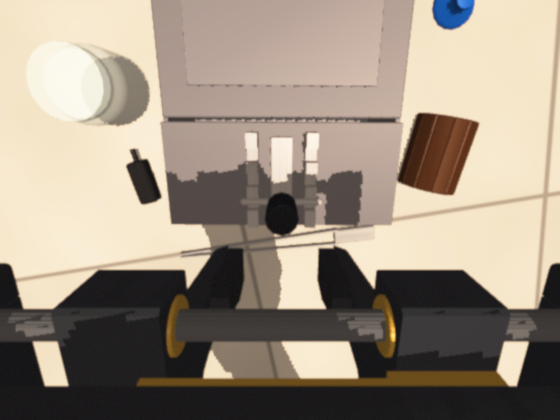

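The lid's free edge meets the deck (row 120). The knob top is at pixel (282,217) against (279,218) predicted, so it is about 2 mm off along +tool y. Descending with that correction.

Emit:
carry_out --plan '[{"rot": [0, 0, 0], "xyz": [0, 0.002, 0], "grip": 50}, {"rot": [0, 0, 0], "xyz": [0, 0.002, 0.01], "grip": 50}, {"rot": [0, 0, 0], "xyz": [0, 0.002, 0.035], "grip": 50}, {"rot": [0, 0, 0], "xyz": [0, 0.002, 0.06], "grip": 50}, {"rot": [0, 0, 0], "xyz": [0, 0.002, 0.08], "grip": 50}, {"rot": [0, 0, 0], "xyz": [0, 0.002, 0.089], "grip": 50}, {"rot": [0, 0, 0], "xyz": [0, 0.002, 0.089], "grip": 50}]'

```text
clock: 5.17
tool_pos: [0.4655, -0.0112, 0.1278]
eef_rot: [0.996, -0.086, -0.001, 0.0]
contact_force: [-0.7, 0.7, -0.7]
opening: 0.8
finger_force: 0.0
```

Position is good. Closing on the knob.

Emit:
carry_out --plan '[{"rot": [0, 0, 0], "xyz": [0, 0, 0], "grip": 255}, {"rot": [0, 0, 0], "xyz": [0, 0, 0], "grip": 255}, {"rot": [0, 0, 0], "xyz": [0, 0, 0], "grip": 255}, {"rot": [0, 0, 0], "xyz": [0, 0, 0], "grip": 255}, {"rot": [0, 0, 0], "xyz": [0, 0, 0], "grip": 255}, {"rot": [0, 0, 0], "xyz": [0, 0, 0], "grip": 255}, {"rot": [0, 0, 0], "xyz": [0, 0, 0], "grip": 255}, {"rot": [0, 0, 0], "xyz": [0, 0, 0], "grip": 255}]' --squeeze 20

```text
clock: 5.83
tool_pos: [0.4658, -0.0102, 0.13]
eef_rot: [0.996, -0.086, 0.0, -0.0]
contact_force: [1.1, 1.2, 1.7]
opening: 0.266
finger_force: 20.0
```

Emit:
carry_out --plan '[{"rot": [0, 0, 0], "xyz": [0, 0, -0.004], "grip": 255}, {"rot": [0, 0, 0], "xyz": [0, 0, -0.008], "grip": 255}, {"rot": [0, 0, 0], "xyz": [0, 0, -0.012], "grip": 255}, {"rot": [0, 0, 0], "xyz": [0, 0, -0.014], "grip": 255}, {"rot": [0, 0, 0], "xyz": [0, 0, -0.014], "grip": 255}, {"rot": [0, 0, 0], "xyz": [0, 0, -0.014], "grip": 255}]'

```text
clock: 6.33
tool_pos: [0.4656, -0.0103, 0.1439]
eef_rot: [0.996, -0.086, 0.0, -0.0]
contact_force: [0.1, 4.7, -2.7]
opening: 0.266
finger_force: 20.0
```

Emit:
carry_out --plan '[{"rot": [0, 0, 0], "xyz": [0.005, -0.001, 0], "grip": 255}, {"rot": [0, 0, 0], "xyz": [0.012, -0.001, 0], "grip": 255}, {"rot": [0, 0, 0], "xyz": [0.02, -0.001, 0], "grip": 255}, {"rot": [0, 0, 0], "xyz": [0.028, -0.001, 0], "grip": 255}, {"rot": [0, 0, 0], "xyz": [0.035, -0.001, 0], "grip": 255}, {"rot": [0, 0, 0], "xyz": [0.04, -0.001, 0], "grip": 255}, {"rot": [0, 0, 0], "xyz": [0.04, -0.001, 0], "grip": 255}, {"rot": [0, 0, 0], "xyz": [0.04, -0.001, 0], "grip": 255}]'

```text
clock: 7.0
tool_pos: [0.5059, -0.0173, 0.1438]
eef_rot: [0.996, -0.086, 0.001, 0.0]
contact_force: [0.7, 0.7, -1.9]
opening: 0.263
finger_force: 20.0
```

Emit:
carry_out --plan '[{"rot": [0, 0, 0], "xyz": [-0.001, 0, 0.003], "grip": 255}, {"rot": [0, 0, 0], "xyz": [-0.001, 0, 0.006], "grip": 255}, {"rot": [0, 0, 0], "xyz": [-0.001, 0, 0.009], "grip": 255}, {"rot": [0, 0, 0], "xyz": [-0.001, 0, 0.012], "grip": 255}, {"rot": [0, 0, 0], "xyz": [-0.001, 0, 0.014], "grip": 255}, {"rot": [0, 0, 0], "xyz": [-0.001, 0, 0.014], "grip": 255}]'

```text
clock: 7.5
tool_pos: [0.5042, -0.0169, 0.13]
eef_rot: [0.996, -0.086, 0.0, 0.0]
contact_force: [0.6, -0.1, 2.3]
opening: 0.264
finger_force: 20.0
```

Emit:
carry_out --plan '[{"rot": [0, 0, 0], "xyz": [0, 0, 0], "grip": 50}, {"rot": [0, 0, 0], "xyz": [0, 0, 0], "grip": 50}, {"rot": [0, 0, 0], "xyz": [0, 0, 0], "grip": 50}, {"rot": [0, 0, 0], "xyz": [0, 0, 0], "grip": 50}, {"rot": [0, 0, 0], "xyz": [0, 0, 0], "grip": 50}, {"rot": [0, 0, 0], "xyz": [0, 0, -0.02], "grip": 50}, {"rot": [0, 0, 0], "xyz": [0, 0, -0.055], "grip": 50}, {"rot": [0, 0, 0], "xyz": [0, 0, -0.09], "grip": 50}]'

```text
clock: 8.17
tool_pos: [0.5028, -0.0167, 0.2199]
eef_rot: [0.996, -0.086, -0.002, 0.0]
contact_force: [1.4, -0.1, -0.6]
opening: 0.801
finger_force: 0.0
```

Emit:
carry_out --plan '[{"rot": [0, 0, 0], "xyz": [-0.02, 0, 0], "grip": 50}, {"rot": [0, 0, 0], "xyz": [-0.04, 0, 0], "grip": 50}, {"rot": [0, 0, 0], "xyz": [-0.06, 0, 0], "grip": 50}, {"rot": [0, 0, 0], "xyz": [-0.06, 0, 0], "grip": 50}, {"rot": [0, 0, 0], "xyz": [-0.06, 0, 0], "grip": 50}]'

```text
clock: 8.58
tool_pos: [0.4443, -0.0063, 0.2199]
eef_rot: [0.996, -0.086, -0.0, 0.0]
contact_force: [-0.1, -1.1, -0.9]
opening: 0.806
finger_force: 0.0
```

```bash
python3 - <<'E'
from h import *
import cv2
st=r.get_state();print(st['tool_pos'],st['opening'],st['contact_force'])
w=r.snapshot("wrist")[:,:,::-1];s=r.snapshot("scene")[:,:,::-1]
w=cv2.resize(w[110:310,180:380],(400,400),interpolation=cv2.INTER_CUBIC);s=cv2.resize(s[130:250,170:290],(400,400),interpolation=cv2.INTER_CUBIC)
cv2.imwrite("pics/f.png",np.hstack([w,s]))
c=r.camera_params('wrist');T=np.eye(4);T[:3,:3]=R.from_quat(st['eef_rot']).as_matrix();T[:3,3]=st['tool_pos'];T=T@c['hand_eye']
ex=np.array([.985,-.1714,0]);o=np.array([.5596,-.0252,0])
for d,z in((-.055,.16),(-.055,.169),(-.051,.16)):
    p=np.linalg.inv(T)@np.r_[o+d*ex+[0,0,z],1];u=p[:2]/p[2]*c['fx']+[c['cx'],c['cy']];print(d,z,(u-[180,110])*2)
E
```

```text
[ 0.44430429 -0.00629357  0.21989031] 0.8058779593901064 [-0.11999389 -1.07148582 -0.85945572]
-0.055 0.16 [195.57835505  47.04621359]
-0.055 0.169 [195.33821996  48.95982643]
-0.051 0.16 [195.55497793  34.27077973]
```

View pics/f.png

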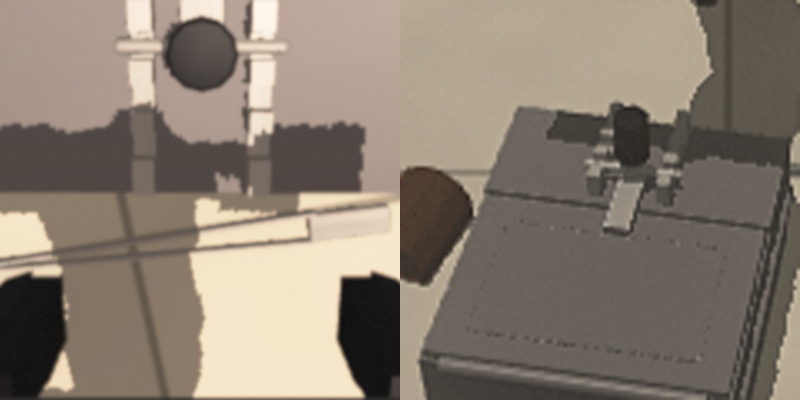

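```bash
python3 - <<'E'
from h import *
import cv2
st=r.get_state()
print(tri(ray('wrist',(280.5,136.5),st),ray('scene',(239.7,162.6))))
c=r.camera_params('scene');M=R.from_quat(c['attitude']).as_matrix()
def pr(P):
    p=M.T@(np.array(P)-c['position']);return p[:2]/p[2]*c['fx']+[c['cx'],c['cy']]
ex=np.array([.985,-.1714,0]);o=np.array([.5596,-.0252,0])
s=r.snapshot('scene')
def top(img,u):  # topmost dark row in the knob's column
    g=img.max(2).astype(int);x=int(round(u[0]));y=int(u[1]);return [(k,np.round(g[y-9:y+6,k])) for k in(x-1,x,x+1)],y-9
s0=cv2.imread("pics/scene0.png")
for im,d in((s0,-.095),(s,-.055)):
    for z in(.16,.169): print(d,z,'back rim',pr(o+(d-.012)*ex+[0,0,z]))
    print(top(im,pr(o+(d-.012)*ex+[0,0,.16])))
E
```

```text
(array([ 0.50535205, -0.01563444,  0.16493917]), [np.float64(0.0017233858368939918), np.float64(0.0017233858368940439)])
-0.095 0.16 back rim [243.80525125 149.68659003]
-0.095 0.169 back rim [243.69025822 146.59490401]
([(243, array([183, 185, 181, 179, 181, 179, 182, 181, 180, 183, 176,  46,  56,
        57,  55])), (244, array([180, 183, 183, 180, 180, 180, 180, 180, 181, 183, 172,  45,  54,
        58,  57])), (245, array([181, 181, 180, 182, 180, 180, 179, 180, 181, 182, 172,  64,  51,
        55,  56]))], 140)
-0.055 0.16 back rim [240.08748989 160.89854815]
-0.055 0.169 back rim [239.94770793 157.79545645]
([(239, array([180, 180, 180, 179, 180, 180, 182, 179, 181, 176, 135,  44,  49,
        53,  53])), (240, array([182, 181, 181, 180, 179, 180, 180, 182, 181, 176, 131,  45,  49,
        54,  52])), (241, array([181, 181, 182, 181, 180, 180, 179, 180, 180, 182, 172,  63,  50,
        54,  52]))], 151)
```

The knob's rim row in the scene view is within 0.5 px of where the seated position predicts; resting on a tooth would shift it about 3 px. The tongue lies over the lid and the lid is shut. Handing in.

```bash
python3 -c "
from plant import r
print(r.finish_job())"
```

```text
the job is handed in; nothing more can be done
None
```

The lid is shut and the bolt is seated in the notch nearest the lid. The knob is released, the things around the box were left alone, and the job was handed in at about 9 s; `finish_job()` returned no verdict.

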